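# Bar the board into the test jig and hold the test plunger at its mark

### The arm

A 6-joint arm with a two-finger parallel gripper is mounted at the origin on the work surface. World frame = base frame: x ahead of the robot, y to its left, z up, the work surface at z = 0. Lengths are in mm, angles in rad, forces in N, time in s.
With the tool pointing down it reaches from about 250 to 800 mm from the base axis. Payload 3.9 kg.
Tool frame: the origin (TCP) lies at the very end of the fingers, on their centre line; the grasp point (between the pads) lies 19 mm behind it; z points along the fingers, y is the line along which they close (so a half turn about z gives the same grasp; the last joint's range is limited). The gripper opens to 85 mm and grips with 20 to 120 N. Pads are 22 mm wide; open, the fingers measure 114 mm over their backs; the gripper's body (76 mm by 85 mm) begins 54 mm behind the grasp point. The pads swing forward as they close: fully open they stand 13 mm farther back than shut.
Start: joints at [0, 0.26, -0.138, 1.173, 0, 1.571], TCP at [524.991, -0, 231.304] pointing down, gripper open.
Joint ranges: [-2.78, 2.78], [-0.83, 1.72], [-1.28, 1.37], [-1.9, 2.12], [-1.57, 1.48], [-3.14, 3.14]. Speed limits (rad/s): [2.57, 2.57, 3.14, 3.14, 3.14, 3.14].

### API

Orientations are given as a unit quaternion [w, x, y, z].
In Python, from rig import sensors, imaging, finish_job gives the robot as it stands. The module is installed in compiled form; this text tells all that it offers.
- The arm moves only by the tool step_arm, never from a script. Its argument "motion" is a list of rows, each a list of 5 numbers: the opening, from 0 (shut) to 1 (fully open), then the shift along the world's x, y, z in cm, then the turn about the world's z in rad. A call has 1 to 12 rows; each row shifts and turns the commanded pose from where the row before left it; what a row does not reach is not made up. A row lasts 1/8 s, in which the tool goes at most 62.5 mm and 10.7 degrees, less where a joint would pass 70% of its speed; a pose out of reach is approached as far as the arm can. A call is refused whole if a number of a shift passes 6.25 or a number of a turn 0.188, either way. A call with a gripper value outside its range is refused whole. The fingers move at their own pace and stop on an object; the grip force is fixed at half the most. Time passes only in rows, so rows that do not move let the fingers close. It gives the time, the measured TCP pose, the force, the opening and the grip force at its end, in the units of the state.
- sensors.observe(): the state, without advancing time (a new reading comes with each control period).
- imaging.read_camera(name): name is "scene" or "side" or "wrist"; returns a dict with "img" (480x640x3 uint8, red, green, blue), "K" (3x3 intrinsics, pixels), "position" and "attitude" of the camera in the world. Camera axes: x right, y down, z forward; pixel columns grow to the right and rows downward; lengths in mm; the calibration is good to about 2 mm. A picture is of the moment at which its call begins. There is no depth.
- finish_job(): hands the job in; it is judged then, once.
The state is a dict: "time": time; "joints": joint angles; "joint_velocities": joint speeds; "joint_torque": joint torques, N m; "eef_pos": TCP position; "ee_rot": TCP orientation; "ft_force": force on the tool from outside, world axes, zero at the start; "wrist_torque": the same for the moment, N m; "width": finger opening in mm; "grip_force": force on a finger pad.
Only numpy, scipy, OpenCV 4.12 (cv2) and the standard library are available. Lean on these libraries where they do the work, as an engineer would, in place of code of your own. Each camera call takes 0.05 s, during which the arm holds its last target. There are 200 camera calls.

### The job

Lay the loose aluminium retaining bar across the circuit-board test jig, black grip upwards, centred and lying flat down in the notches of both supports, and let go of it. Only then press the spring plunger of the grey test station down with the fingers until the top of its cap is level with the top of the fixed steel index pin beside it, and keep it there: finish while still holding it pressed at that level, not released. Leave the jar, the spool and the screwdriver where they are.

Things in the scene. Friction and masses are not known exactly. Their poses are not given: they have to be found in the camera images.
- jig: Fixed test jig: black base plate 140 (x) x 220 (y) x 15 mm with a green circuit board (parts up to 53 mm above the bench) between two aluminium supports at jig y = +80 and -80 mm, each 38 (x) x 16 (y) mm, open notch on top, side horns up to 67 mm. Origin: centre of the base's underside, z up. The bar belongs along the jig's y axis, underside 55 mm above the bench, centre over this origin.
- notch_a (a point): Centre of the notch floor of the support at jig y = +80 mm, 55 mm above the bench; axes as the jig's. The notch runs along jig y, is 22 mm wide, 12 mm deep and open at the top and both ends.
- notch_b (a point): The same for the other support, at jig y = -80 mm.
- bar: Loose bar, 0.1 to 0.18 kg, lying grip-up on the bench on one side of the jig (the station is on the other): aluminium flat 200 (x) x 16 (y) x 12 (z) mm, with a black grip block on the middle of its top, 40 (x) x 14 (y) mm, from 12 to 36 mm above the underside. Origin: centre of the underside; x along the bar, z up. Same either way round.
- station: Fixed test station, its place and yaw vary: grey box 90 (x) x 100 (y) x 45 mm high on the bench, with a black-capped spring plunger upright in the middle of its top and a plain steel index pin beside it. Origin: centre of the underside, z up.
- plunger_top (a point): Centre of the flat top of the plunger's round black cap (34 mm diameter, 9 mm thick), which moves with the plunger: 86 mm above the bench when released, over the station's origin.
- plunger (a joint): Travel of the plunger in m: 0 released, grows as it is pressed straight down, stop at 0.017. It springs back when let go: about 2 N to start, 0.6 N more per mm, about 8 N at the index level (0.010).
- index_top (a point): Centre of the flat top of the fixed steel index pin (12 mm diameter) at station y = +38 mm: 76 mm above the bench, which is the cap's top at 10 mm of travel.
- jar: Bystander: closed jar, 48 mm diameter, 50 mm high, with black lid, loose on the bench beyond the jig. Origin: centre of its underside.
- spool: Bystander: grey spool, 56 mm diameter, 40 mm high, standing loose beyond the jig. Origin: centre of its underside.
- screwdriver: Bystander: screwdriver 170 mm long with an orange handle, lying loose on the bench, x along it. Origin: underside, near its middle.
Things that resemble listed ones, but are neither listed nor needed, are in the scene too. Of the things that look like the bar, the largest one is meant.

How it is judged (in metres and radians):
On the way:
1. the bar lies in both notches, grip up, centred, and the fingers have let go of it (z of bar in the frame of jig between 0.051 and 0.059 m and x of bar in the frame of jig between -0.007 and 0.007 m and y of bar in the frame of jig between -0.012 and 0.012 m and angle between bar's own z axis and vertical below 0.08 rad and angle between the x axis of bar and the y axis of jig, either way round below 0.08 rad and contact force between the fingers and bar below 0.1 N and linear speed of bar below 0.02 m/s), for 0.2 s.
At the end, for the whole second after the job is handed in: Bar still and untouched in both notches: height within 4 mm, across 7 mm, along 12 mm, tilt and yaw within 0.08 rad. Fingers hold the plunger down with over 3 N, cap top within 2.5 mm of the index pin's top (travel 7.5 to 12.5 mm) (all of step 1 and value of joint plunger between 0.0075 and 0.0125 m and contact force between the fingers and station above 3 N); the arm keeps its last pose, push and grip.
It fails at once if the plunger is pressed more than 4 mm while the bar is not in its notches (value of joint plunger above 0.004 m and not (z of bar in the frame of jig between 0.051 and 0.059 m and x of bar in the frame of jig between -0.007 and 0.007 m and y of bar in the frame of jig between -0.012 and 0.012 m and angle between bar's own z axis and vertical below 0.08 rad and angle between the x axis of bar and the y axis of jig, either way round below 0.08 rad)).
It fails at once if the jar, the spool or the screwdriver is moved more than 30 mm (distance of any of jar, spool, screwdriver from where it was at the start of the episode above 0.03 m).
It also fails if it takes over 53 s, if anything falls off the work surface, if the arm or the gripper's body presses on something with over 40 N, if the wrist force passes 120 N, or if a joint passes its speed limit or range.

## Working session

There is one attempt and no reset: what is moved stays moved. The work goes in short steps, Python scripts to look and compute and a tool call to move; the robot and the scene stay as the last step left them, time stands still between calls to the robot, and variables do not carry over. Pictures are saved under pics/ and viewed, at most 12 in all, crops included, and the job is handed in when it is done.

Besides the shell and the picture viewer there is one more tool, called as a command line: name --pt "numbers of a row" for each row, then --argument value for the rest. step_arm: Moves the arm, as the interface text tells. Its arguments: {"type":"object","properties":{"motion":{"type":"array"}},"required":["motion"]}

```bash
mkdir -p pics; cat > h.py <<'E'
import numpy as np, cv2
from scipy.spatial.transform import Rotation as R
from rig import sensors, imaging
def cam(n):
    c=imaging.read_camera(n); q=np.array(c["attitude"],float)
    c["R"]=q if q.shape==(3,3) else R.from_quat(q[[1,2,3,0]]).as_matrix()
    c["K"]=np.array(c["K"]); c["p"]=np.array(c["position"]); return c
def cast(c,uv,z):
    uv=np.atleast_2d(np.array(uv,float)); d=np.c_[uv,np.ones(len(uv))]@np.linalg.inv(c["K"]).T@c["R"].T
    return c["p"]+d*((z-c["p"][2])/d[:,2])[:,None]
def proj(c,P):
    q=(np.atleast_2d(P)-c["p"])@c["R"]@c["K"].T; return q[:,:2]/q[:,2:]
def save(c,n): cv2.imwrite("pics/"+n,cv2.cvtColor(c["img"],cv2.COLOR_RGB2BGR))
E
python3 - <<'E'
from h import *
import pickle
for n in("scene","side","wrist"):
    c=cam(n); save(c,n+"0.png"); pickle.dump(c,open(n+"0.pkl","wb")); print(n,c["p"],c["attitude"],c["K"][0,0])
E
```

```text
scene [1270.31294602 -138.05236595  923.10798957] [-0.26358674  0.72258338  0.5971857  -0.22751822] 498.3771014413582
side [ 160.75973014 -527.24529341  829.40686396] [-0.33171445  0.88159726 -0.31562412  0.11460023] 529.4993549508229
wrist [524.48285387  84.39887496 373.1190904 ] [ 1.63774614e-01  9.86497517e-01 -2.63074702e-04 -6.74486497e-04] 362.7742053656434
```

View pics/scene0.png

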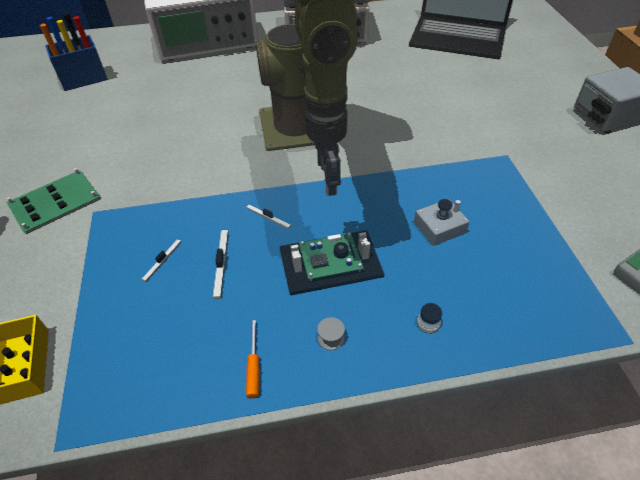

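View pics/side0.png

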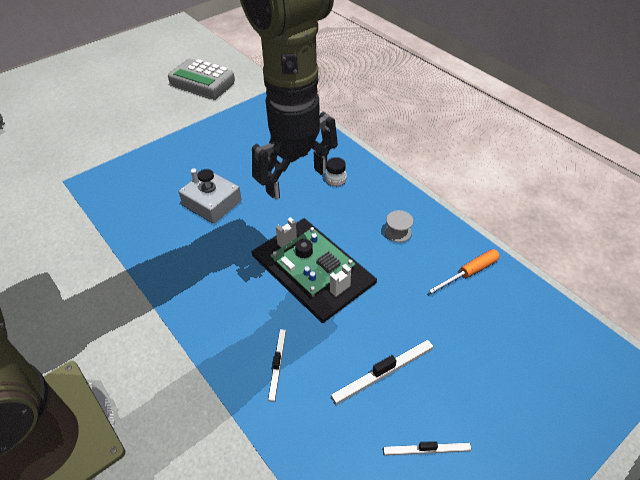

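The scene view shows the lookalike bars at pixels (220,263), (162,260) and (268,216). The one at (220,263) is clearly the largest, so I choose it. The jig is at (331,262), the station at (442,220), the jar at (430,318), the spool at (331,333) and the screwdriver at (253,360). Next I'll measure them.

```bash
cat > m.py <<'E'
from h import *
import pickle
for n,rois in (("scene",dict(bar=(195,220,245,305),b2=(135,230,190,290),b3=(240,198,295,235),jig=(270,225,395,300),st=(405,190,480,250))),("side",dict(bar=(320,330,445,415),b2=(375,430,480,465),b3=(262,320,292,410),jig=(240,205,385,330),st=(170,160,250,228)))):
    c=pickle.load(open(n+"0.pkl","rb")); I=c["img"].astype(int); hsv=cv2.cvtColor(c["img"],cv2.COLOR_RGB2HSV)
    for k,(x0,y0,x1,y1) in rois.items():
        s=hsv[y0:y1,x0:x1]; im=I[y0:y1,x0:x1]
        if k[0]=="b": m=(s[...,1]<70)&(s[...,2]>120); z=12
        elif k=="jig": m=(s[...,2]<50); z=15
        else: m=(s[...,1]<70)&(s[...,2]>80); z=45
        m=m.astype(np.uint8); 
        if k!="bar" and k[0]!="b": m=cv2.morphologyEx(m,cv2.MORPH_OPEN,np.ones((2,2)))
        nn,l,st,_=cv2.connectedComponentsWithStats(m)
        if k[0]!="b": m=(l==1+np.argmax(st[1:,4])).astype(np.uint8)
        v,u=np.nonzero(m); P=cast(c,np.c_[u+x0,v+y0],z)[:,:2].astype(np.float32)
        h=cv2.convexHull(P); r=cv2.minAreaRect(h); print(n,k,len(u),np.round(r[0],1),np.round(r[1],1),round(r[2],1))
    if n=="side":
        for k,roi in rois.items():print(end="")
        x0,y0,x1,y1=rois["jig"]
        a=cv2.resize(c["img"][y0:y1,x0:x1],None,fx=3,fy=3); b=cv2.resize(c["img"][325:420,315:450],None,fx=2.5,fy=2.5)
        out=np.zeros((375,800,3),np.uint8); out[:a.shape[0],:a.shape[1]]=a; out[:b.shape[0],450:450+b.shape[1]]=b; cv2.imwrite("pics/crop.png",out[...,::-1])
E
python3 m.py
```

```text
scene bar 360 [ 502.5 -254.1] [ 17. 199.] 81.7
scene b2 172 [ 468.4 -391.3] [ 11.9 133.6] 53.2
scene b3 149 [ 375.6 -128.4] [131.3  12.8] 45.4
scene jig 173 [627.2 -35.5] [  8.  133.8] 2.2
scene st 1100 [508.3 290.1] [110.  138.7] 14.5
side bar 966 [ 501.1 -254.9] [ 19.7 199.4] 81.8
side b2 565 [ 461.7 -392.2] [ 12.8 133.1] 53.4
side b3 366 [ 368.9 -128.8] [136.1  10.8] 45.9
side jig 2571 [544.7  -5. ] [142.3 223.2] 2.4
side st 1511 [482.6 282. ] [106.6 158.6] 13.1
```

View pics/crop.png

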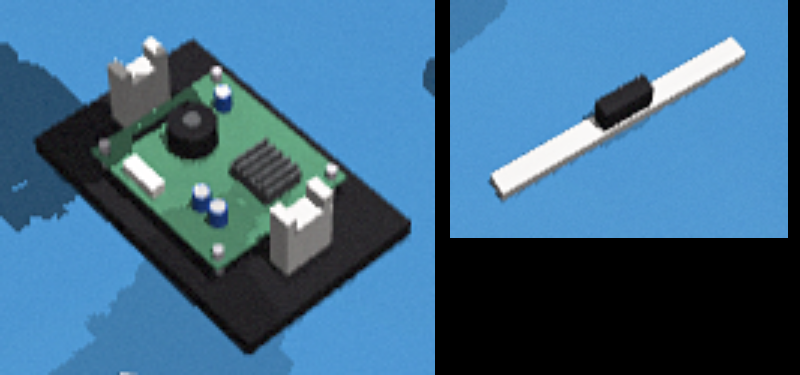

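View pics/wrist0.png

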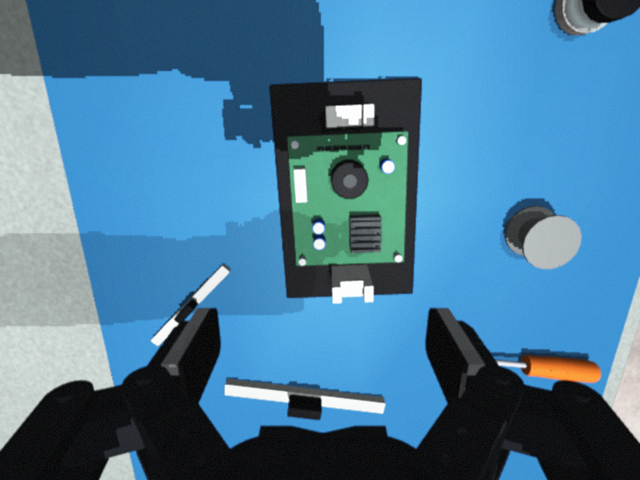

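The crop confirms the choice: the big bar is grip-up. In the wrist view the jig base has corners near (270,87), (421,78), (413,293) and (287,297), and the horns are at (350,115) and (352,290). I'll refine the jig and plunger positions.

```bash
python3 - <<'E'
from h import *
import pickle
s=sensors.observe(); print(s["ee_rot"],s["width"],s["time"],np.round(s["ft_force"],1))
c=pickle.load(open("wrist0.pkl","rb")); hsv=cv2.cvtColor(c["img"],cv2.COLOR_RGB2HSV)
def comp(m,x0,y0):
    n,l,st,_=cv2.connectedComponentsWithStats(m.astype(np.uint8)); v,u=np.nonzero(l==1+np.argmax(st[1:,4])); return np.c_[u+x0,v+y0]
x0,y0,x1,y1=262,70,430,303
p=comp(hsv[y0:y1,x0:x1,2]<45,x0,y0); q=cv2.approxPolyDP(cv2.convexHull(p.astype(np.int32)),6,True)[:,0]
print(q.tolist()); P=cast(c,q,15)[:,:2]; print(P.round(1).tolist()); r=cv2.minAreaRect(P.astype(np.float32)); print(r)
for (x0,y0,x1,y1) in((320,98,380,130),(325,275,380,306)):
    m=(hsv[y0:y1,x0:x1,2]>225)&(hsv[y0:y1,x0:x1,1]<50); v,u=np.nonzero(m); r=cv2.minAreaRect(cast(c,np.c_[u+x0,v+y0],67)[:,:2].astype(np.float32)); print("horn",len(u),r)
for n,rc in(("scene",(430,192,470,222)),("side",(190,165,220,195))):
    c=pickle.load(open(n+"0.pkl","rb")); x0,y0,x1,y1=rc; hsv=cv2.cvtColor(c["img"],cv2.COLOR_RGB2HSV)[y0:y1,x0:x1]
    p=comp(hsv[...,2]<60,x0,y0); P=cast(c,p,86)[:,:2]; r=cv2.minAreaRect(P.astype(np.float32)); print(n,"cap",len(p),P.mean(0),r, p.min(0),p.max(0))
    a=cv2.resize(c["img"][y0-15:y1+35,x0-20:x1+20],None,fx=5,fy=5); pickle.dump(a,open(n+"c.pkl","wb"))
a,b=[pickle.load(open(n+"c.pkl","rb")) for n in("scene","side")]
o=np.zeros((400,800,3),np.uint8); o[:a.shape[0],:a.shape[1]]=a[:400]; o[:b.shape[0],420:420+b.shape[1]]=b[:400]; cv2.imwrite("pics/st.png",o[...,::-1])
E
```

```text
[-5.28303847e-04  7.07109622e-01  7.07103536e-01 -5.40910314e-04] 85.30471862514443 0.15 [ 0.   0.4 -0.1]
[[403, 129], [281, 151], [270, 86], [332, 83], [361, 91]]
[[600.2, 69.9], [483.9, 49.6], [476.0, 107.7], [532.6, 110.2], [559.3, 103.4]]
((538.3764038085938, 86.53874969482422), (117.97156524658203, 58.603355407714844), 7.704766750335693)
horn 508 ((549.6968383789062, 83.082275390625), (29.49160385131836, 14.506423950195312), 3.036118268966675)
horn 582 ((551.9781494140625, -74.4300308227539), (37.010597229003906, 21.600357055664062), 2.013375759124756)
scene cap 73 [498.02141757 284.71267055] ((496.4134521484375, 286.2161560058594), (25.653215408325195, 34.43136978149414), 70.83445739746094) [439 200] [450 210]
side cap 155 [489.28384731 286.37149102] ((489.18536376953125, 286.2565612792969), (34.487613677978516, 33.14609909057617), 50.29893112182617) [198 170] [213 181]
```

View pics/st.png

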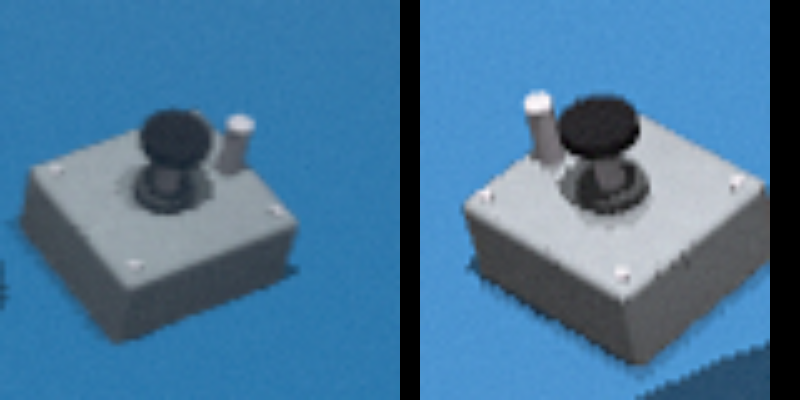

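Cap centre is around (493,286), with the pin toward station +y (far left side). Moving above the bar, at closing axis 81.7°.

step_arm --pt "0.5 -0.3 -3.2 -1.3 0.178" --pt "0.5 -0.3 -3.2 -1.3 0.178" --pt "0.5 -0.3 -3.2 -1.3 0.178" --pt "0.5 -0.3 -3.2 -1.3 0.178" --pt "0.5 -0.3 -3.2 -1.3 0.178" --pt "0.5 -0.3 -3.2 -1.3 0.178" --pt "0.5 -0.3 -3.2 -1.3 0.178" --pt "0.5 -0.25 -3.05 -1.3 0.178" --pt "0.5 0 0 0 0" --pt "0.5 0 0 0 0"

```text
time: 1.4
eef_pos: [501.3, -254.0, 127.2]
ee_rot: [-0.0, 0.074, 0.997, 0.0]
ft_force: [0.2, -0.2, 0.1]
width: 42.7
grip_force: 0.0
```

```bash
cat > jig.py <<'E'
from h import *
import pickle
def jigm(c,roi):
    x0,y0,x1,y1=roi; hsv=cv2.cvtColor(c["img"],cv2.COLOR_RGB2HSV)[y0:y1,x0:x1]
    m=~((hsv[...,0]>95)&(hsv[...,0]<120)&(hsv[...,1]>120)) ; m=cv2.morphologyEx(m.astype(np.uint8),cv2.MORPH_OPEN,np.ones((3,3)))
    n,l,st,_=cv2.connectedComponentsWithStats(m); v,u=np.nonzero(l==1+np.argmax(st[1:,4]))
    r=cv2.minAreaRect(cast(c,np.c_[u+x0,v+y0],15)[:,:2].astype(np.float32)); return r
if __name__=="__main__":
    c=pickle.load(open("wrist0.pkl","rb")); print(jigm(c,(255,60,435,310)))
    print(cast(c,[(270,87),(421,78),(413,293),(287,297)],15).round(1).tolist())
    s=sensors.observe(); print(s["eef_pos"],s["joints"],s["width"],s["time"])
    c=cam("wrist"); save(c,"w1.png"); pickle.dump(c,open("w1.pkl","wb"))
    hsv=cv2.cvtColor(c["img"],cv2.COLOR_RGB2HSV)
    print(proj(c,[[501.5,-254.5,36],[545,-5,15],[545,100,15]]))
E
python3 jig.py
```

```text
((548.970458984375, -1.9847564697265625), (137.56442260742188, 227.33900451660156), 2.350672721862793)
[[476.0, 106.8, 15.0], [613.3, 114.3, 15.0], [623.4, -103.4, 15.0], [484.5, -108.3, 15.0]]
[ 501.28150528 -254.0255294   127.20108689] [-4.69301817e-01  3.85535362e-01 -2.35562302e-01  9.50521163e-01
  4.68331797e-04 -3.20954329e-01] 42.65200685346673 1.4
[[320.32038805 242.24344632]
 [660.29685495 240.18559986]
 [808.5869193  220.03639265]]
```

View pics/w1.png

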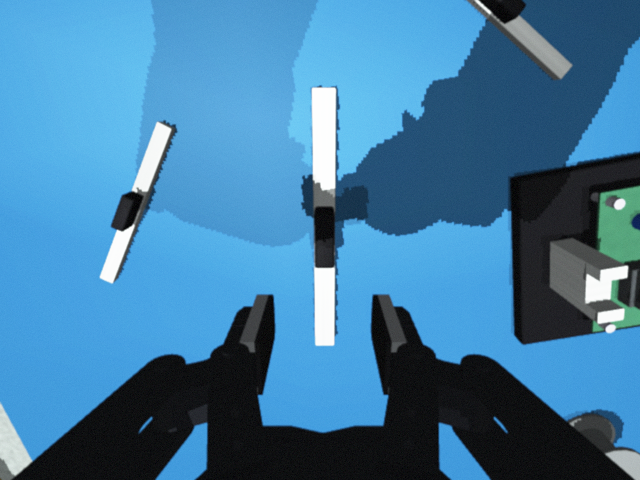

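The bar is upright in the wrist picture: ends at (324,87) and (325,345), grip at (325,237), centred between the fingers (col 322). Quick check of its centre, then grasp.

```bash
python3 - <<'E'
from h import *
import pickle
c=pickle.load(open("w1.pkl","rb"))
P=cast(c,[(324.3,87),(325,345)],12); print(P,P.mean(0),np.linalg.norm(P[0]-P[1]),np.degrees(np.arctan2(*(P[1]-P[0])[[1,0]])))
E
```

```text
[[ 403.07547909 -236.98954483   12.        ]
 [ 600.76660748 -265.7869625    12.        ]] [ 501.92104328 -251.38825366   12.        ] 199.77756007230073 -8.287910660521137
```

step_arm --pt "0.5 0 0 -3 0" --pt "0.5 0 0 -3 0" --pt "0.5 0 0 -3 0" --pt "0.5 0 0 -1.4 0" --pt "0.5 0 0 0 0" --pt "0.5 0 0 0 0"

```text
time: 2.2
eef_pos: [502.6, -254.7, 24.5]
ee_rot: [0.001, 0.073, 0.997, -0.0]
ft_force: [-0.1, 0.4, 0.2]
width: 42.6
grip_force: 0.0
```

step_arm --pt "0.5 0 0.1 -0.9 0" --pt "0.5 0 0 0 0" --pt "0.25 0 0 0 0" --pt "0 0 0 0 0" --pt "0 0 0 0 0" --pt "0 0 0 0 0" --pt "0 0 0 0 0"

```text
time: 3.08
eef_pos: [501.7, -253.7, 14.5]
ee_rot: [0.0, 0.073, 0.997, -0.0]
ft_force: [-0.2, 0.7, 3.1]
width: 12.9
grip_force: 58.9
```

step_arm --pt "0 0 0 4.5 0" --pt "0 0 0 4.5 0" --pt "0 0 0 4.5 0" --pt "0 0.6 3.2 0 -0.173" --pt "0 0.6 3.2 0 -0.173" --pt "0 0.6 3.2 0 -0.173" --pt "0 0.6 3.2 0 -0.173" --pt "0 0.6 3.2 0 -0.173" --pt "0 0.6 3.2 0 -0.173" --pt "0 0.6 3.2 0 -0.173" --pt "0 0.4 2.9 0 -0.173"

```text
time: 4.45
eef_pos: [547.2, 0.7, 148.7]
ee_rot: [-0.0, 0.695, 0.719, -0.0]
ft_force: [0.1, 0.3, -1.5]
width: 12.7
grip_force: 58.8
```

step_arm --pt "0 0 0 0 0" --pt "0 0 0 0 0" --pt "0 0 0 0 0"

```text
time: 4.82
eef_pos: [547.2, -1.4, 149.1]
ee_rot: [-0.0, 0.693, 0.721, -0.0]
ft_force: [-0.2, 0.5, -1.6]
width: 12.6
grip_force: 58.8
```

```bash
python3 - <<'E'
from h import *
import pickle
s=sensors.observe(); print(s["eef_pos"],s["ee_rot"],s["width"],s["time"])
for n in("wrist","scene","side"):
    c=cam(n); save(c,n+"2.png"); pickle.dump(c,open(n+"2.pkl","wb"))
E
```

```text
[547.19134777  -1.39348489 149.12592859] [-7.37403212e-05  6.92978463e-01  7.20958225e-01 -2.86831397e-04] 12.615523693234447 4.825
```

View pics/wrist2.png

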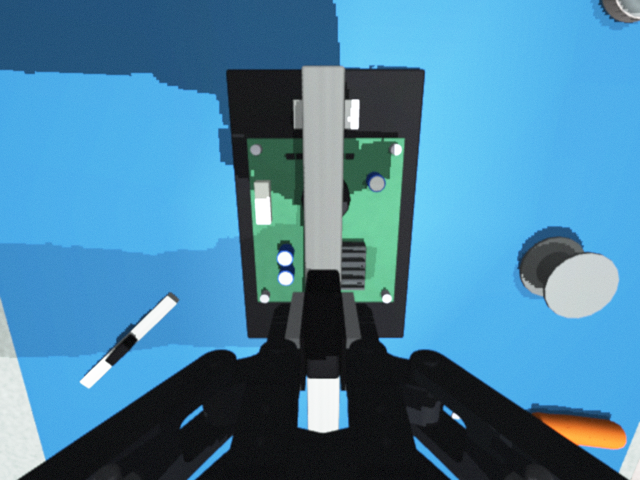

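The wrist view shows the bar at cols 302–345 over the jig. The base corners are near (227,70), (424,70), (403,337) and (250,337), and the far horns span cols 294–359 at row 100. I'll compute from edge fits.

```bash
python3 - <<'E'
from h import *
import pickle
c=pickle.load(open("wrist2.pkl","rb")); hsv=cv2.cvtColor(c["img"],cv2.COLOR_RGB2HSV).astype(int)
blue=(hsv[...,0]>95)&(hsv[...,0]<125)&(hsv[...,1]>100)
dark=(hsv[...,2]<50)
L=[];Rr=[]
for v in list(range(80,320,4)):
    r=dark[v]
    a=[u for u in range(205,270) if r[u:u+4].all()][:1]; b=[u for u in range(450,390,-1) if r[u-3:u+1].all()][:1]
    if a:L.append((a[0],v))
    if b:Rr.append((b[0]+1,v))
def line(p):  # u=a v+b robust
    p=np.array(p,float)
    for _ in range(4):
        k=np.polyfit(p[:,1],p[:,0],1); e=np.abs(np.polyval(k,p[:,1])-p[:,0]); p=p[e<max(1.0,2*np.median(e))]
    return k,len(p)
kl,nl=line(L);kr,nr=line(Rr);print(kl,nl,kr,nr)
T=[[v for v in range(55,95) if dark[v:v+4,u].all()][0] for u in list(range(240,298,4))+list(range(355,420,4))]
B=[[v for v in range(350,300,-1) if dark[v-3:v+1,u].all()][0]+1 for u in range(254,264,2)]
print(T,B); t=np.median(T);b=np.median(B)
q=[(np.polyval(kl,t),t),(np.polyval(kr,t),t),(np.polyval(kr,b),b),(np.polyval(kl,b),b)]
P=cast(c,q,15)[:,:2]; print(P.round(1).tolist(),P.mean(0)); print("w",np.linalg.norm(P[0]-P[1]),np.linalg.norm(P[3]-P[2]),"l",np.linalg.norm(P[0]-P[3]))
d=(P[0]+P[1]-P[2]-P[3]); print("jig y dir deg",np.degrees(np.arctan2(d[1],d[0])))
w=[ (u,hsv[105,u,2],hsv[105,u,1]) for u in (list(range(286,304))+list(range(342,364)))]; print([int(x[1]) for x in w])
for v in (90,160,230):
    g=np.diff(hsv[v,290:360,2]); print(v,[(290+i+1,int(x)) for i,x in enumerate(g) if abs(x)>35])
print("far horn",cast(c,[(294,100),(359.5,100)],67), "bar far end",cast(c,[(302.5,66),(344.5,66)],147))
E
```

```text
[8.41900263e-02 2.20595916e+02] 44 [-1.64775471e-02  4.00207629e+02] 3Traceback (most recent call last):
  File "<stdin>", line 18, in <module>
IndexError: list index out of range
```

```bash
cat > e.py <<'E'
from h import *
import pickle
c=pickle.load(open("wrist2.pkl","rb")); I=c["img"].astype(int); S=cv2.GaussianBlur(c["img"],(3,3),0).astype(int)[...,2]  # blue channel: cloth bright
def edge(seq):  # strongest step
    return int(np.argmax(np.abs(np.diff(seq))))+1
def line(p):
    p=np.array(p,float)
    for _ in range(5):
        k=np.polyfit(p[:,0],p[:,1],1); e=np.abs(np.polyval(k,p[:,0])-p[:,1]); p=p[e<=max(1.0,2*np.median(e))]
    return k,len(p)
v=range(84,325,4); kl,nl=line([(y,215+edge(S[y,215:245+ (y-84)//20])) for y in range(150,325,4)]); kr,nr=line([(y,397+edge(S[y,397:440])) for y in v])
kt,nt=line([(x,55+edge(S[55:85,x])) for x in list(range(345,420,4))]); kb,nb=line([(x,325+edge(S[325:350,x])) for x in range(253,264)])
print(kl,nl,kr,nr,kt,nt,kb,nb)
def X(k,h): # u=k0 v+k1 ; v=h0 u+h1
    vv=(h[0]*k[1]+h[1])/(1-h[0]*k[0]); return (k[0]*vv+k[1],vv)
kb=np.array([0,np.polyval(kb,258)])
q=[X(kl,kt),X(kr,kt),X(kr,kb),X(kl,kb)]; print(np.round(q,1).tolist())
P=cast(c,q,15)[:,:2]; print(P.round(1).tolist(),P.mean(0)); print("w",np.linalg.norm(P[0]-P[1]),np.linalg.norm(P[3]-P[2]),"l",np.linalg.norm(P[0]-P[3]))
d=(P[0]+P[1]-P[2]-P[3]); print("jig y deg",np.degrees(np.arctan2(d[1],d[0])))
G=I.sum(2)//3
print("row105",G[105,286:304].tolist(),G[105,342:364].tolist()); print("col356",G[92:134,355].tolist())
E
python3 e.py
```

```text
[7.90627827e-02 2.20932400e+02] 40 [-8.14383924e-02  4.30810153e+02] 61 [-1.57894737e-02  7.39602339e+01] 18 [-4.37347442e-15  3.38000000e+02] 11
[[226.5, 70.4], [425.3, 67.2], [403.3, 338.0], [247.7, 338.0]]
[[475.8, 108.3], [614.0, 115.7], [623.0, -104.0], [484.4, -109.4]] [549.30745863   2.65706706]
w 138.37303171504007 138.65871570196788 l 217.8386218328649
jig y deg 92.31422340885544
row105 [25, 29, 22, 22, 29, 22, 44, 115, 167, 159, 136, 123, 125, 125, 124, 124, 121, 150] [170, 144, 121, 173, 189, 191, 191, 191, 188, 230, 255, 255, 255, 255, 255, 255, 255, 170, 66, 49, 54, 50]
col356 [58, 53, 56, 53, 51, 47, 70, 190, 255, 255, 255, 255, 255, 255, 255, 255, 255, 255, 255, 255, 255, 255, 255, 255, 255, 255, 255, 255, 255, 255, 255, 255, 255, 255, 255, 255, 251, 153, 54, 31, 23, 22]
```

```bash
cat >> e.py <<'E'
print("horn", cast(c,[(293,105),(359.3,105),(355,99),(355,128.7)],67).round(1).tolist())
for y in (90,150,220,250): 
    a=285+edge(G[y,285:315]); b=335+edge(G[y,335:352]); print(y,a,b,cast(c,[(a,y),(b,y)],146.6)[:,:2].round(1).tolist())
t=[58+edge(G[58:76,x]) for x in range(308,340,6)]; print(t, cast(c,[(323.5,np.median(t))],146.6))
import pickle
from jig import jigm
for n,roi in(("scene",(270,215,395,300)),("side",(240,205,385,330))):
    s=pickle.load(open(n+"0.pkl","rb")); M=[549.3*0+547,0,0]
    print(n,jigm(s,roi))
    g=s["img"].astype(int).sum(2)//3
    print(proj(s,[[547,0,15],[547+70,0,15],[477,0,15],[547,110,15],[547,-110,15]]).round(1).tolist())
E
python3 e.py | tail -12; python3 - <<'E'
import os;os.chdir('.')
from h import *
a=cv2.resize(cv2.imread("pics/scene0.png")[225:300,270:395],None,fx=6.4,fy=6.4,interpolation=cv2.INTER_CUBIC); cv2.imwrite("pics/j.png",a)
E
```

```text
row105 [25, 29, 22, 22, 29, 22, 44, 115, 167, 159, 136, 123, 125, 125, 124, 124, 121, 150] [170, 144, 121, 173, 189, 191, 191, 191, 188, 230, 255, 255, 255, 255, 255, 255, 255, 170, 66, 49, 54, 50]
col356 [58, 53, 56, 53, 51, 47, 70, 190, 255, 255, 255, 255, 255, 255, 255, 255, 255, 255, 255, 255, 255, 255, 255, 255, 255, 255, 255, 255, 255, 255, 255, 255, 255, 255, 255, 255, 251, 153, 54, 31, 23, 22]
horn [[526.4, 86.6, 67.0], [565.0, 88.1, 67.0], [562.3, 91.3, 67.0], [563.4, 74.8, 67.0]]
90 302 344 [[535.8, 90.7], [551.4, 91.3]]
150 303 343 [[536.7, 68.9], [552.3, 69.5]]
220 304 341 [[537.7, 40.5], [553.1, 41.1]]
250 305 341 [[538.4, 27.2], [553.8, 27.8]]
[66, 66, 66, 66, 66, 66] [[543.50312025  99.09705315 146.6       ]]
scene ((547.312744140625, -0.9094619750976562), (143.88400268554688, 216.5560760498047), 2.7210640907287598)
[[329.9, 258.5], [335.9, 282.2], [324.4, 236.6], [375.5, 251.5], [283.4, 265.7]]
side ((545.1063232421875, 8.848838806152344), (143.4571075439453, 245.16412353515625), 2.4068126678466797)
[[312.1, 264.9], [339.3, 247.7], [283.4, 283.1], [279.3, 233.0], [348.6, 300.5]]
```

View pics/j.png

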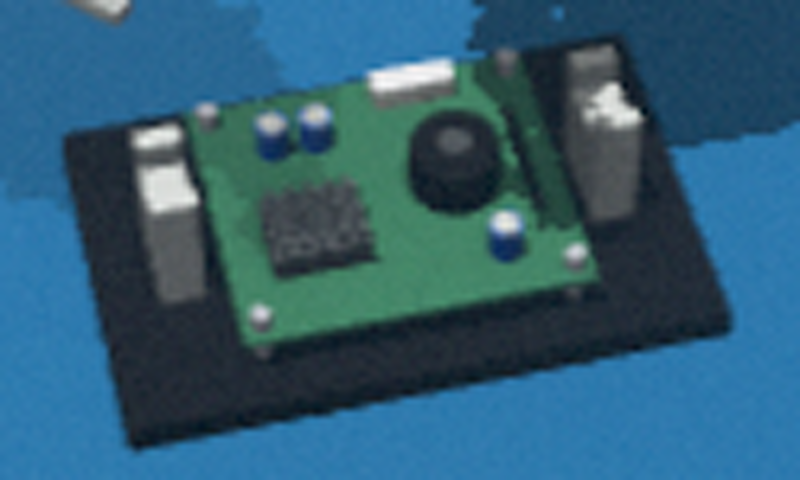

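The scene crop agrees with the wrist fit: base and near horn both give a jig centre of (549.2,2.8), and the yaw matches. The held bar needs about +2 mm in x and +3.8 mm in y. Correcting and lowering partway.

step_arm --pt "0 0.2 0.38 -2 0" --pt "0 0 0 -2 0" --pt "0 0 0 -1.8 0" --pt "0 0 0 0 0" --pt "0 0 0 0 0"

```text
time: 5.6
eef_pos: [549.9, 3.0, 91.9]
ee_rot: [0.0, 0.693, 0.721, 0.0]
ft_force: [0.7, -0.3, -1.1]
width: 12.7
grip_force: 58.8
```

```bash
python3 - <<'E'
from h import *
import pickle
s=sensors.observe(); print(s["eef_pos"],s["time"])
o=np.zeros((480,800,3),np.uint8)
C={}
for n in("wrist","scene","side"):
    c=cam(n); pickle.dump(c,open(n+"3.pkl","wb")); C[n]=c["img"]
o[:,:400]=cv2.resize(C["wrist"][20:260,220:420],(400,480)); 
o[:240,400:]=cv2.resize(C["scene"][205:305,262:402],(400,240),interpolation=cv2.INTER_CUBIC); o[240:,400:]=cv2.resize(C["side"][195:325,230:390],(400,240),interpolation=cv2.INTER_CUBIC)
cv2.imwrite("pics/j3.png",o[...,::-1])
c=pickle.load(open("wrist3.pkl","rb")); g=c["img"].astype(int).sum(2)//3
for v in (60,80,100,110,120): print(v,[(u,int(g[v,u+1]-g[v,u-1])) for u in range(270,380) if abs(g[v,u+1]-g[v,u-1])>45])
E
```

```text
[549.92405263   3.01821862  91.92180816] 5.6
60 [(348, 89), (349, 68)]
80 [(300, 49), (301, 110), (302, 103), (303, 46), (343, -87), (344, -111), (345, -79)]
100 [(301, 112), (302, 111), (303, 61), (343, -94), (344, -122), (345, -61)]
110 [(275, 85), (276, 144), (277, 92), (294, -68), (295, -82), (303, 58), (343, -71), (345, 78), (346, 59), (363, -102), (364, -111), (365, -47)]
120 [(275, 61), (276, 152), (277, 110), (294, -63), (295, -89), (303, 60), (342, -54), (343, -63), (345, 76), (362, -54), (363, -118), (364, -96)]
```

View pics/j3.png

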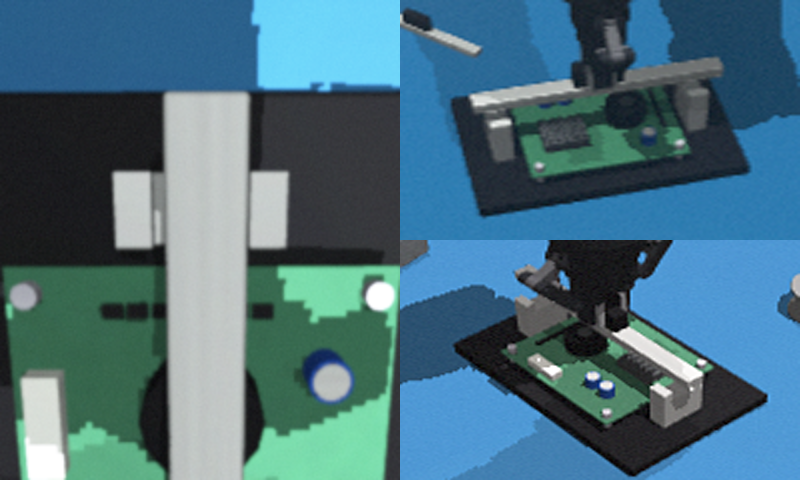

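The bar sits inside the horns: bar centre at col 323, horn centre at col 319.9, so about 1.1 mm too far in +x. Both ends look fine. Correct and lower.

step_arm --pt "0 -0.11 0 -0.6 0" --pt "0 0 0 -0.7 0" --pt "0 0 0 -0.5 0" --pt "0 0 0 -0.3 0" --pt "0 0 0 0 0" --pt "0 0 0 0 0"

```text
time: 6.5
eef_pos: [548.5, 3.3, 70.4]
ee_rot: [0.0, 0.693, 0.721, 0.0]
ft_force: [-0.2, 0.6, -1.4]
width: 12.8
grip_force: 58.8
```

step_arm --pt "0 0 0 -0.07 0" --pt "0 0 0 -0.05 0" --pt "0 0 0 0 0"

```text
time: 6.88
eef_pos: [548.6, 3.3, 69.5]
ee_rot: [0.0, 0.693, 0.721, 0.0]
ft_force: [-1.0, 0.7, 2.0]
width: 12.5
grip_force: 59.5
```

It's seated: the force rose to +2 N at z 69.5. Release and lift.

step_arm --pt "0.2 0 0 0 0" --pt "0.3 0 0 0 0" --pt "0.4 0 0 0 0" --pt "0.4 0 0 0 0" --pt "0.4 0 0 2 0" --pt "0.4 0 0 4 0" --pt "0.4 0 0 5 0" --pt "0.4 0 0 3 0" --pt "0.4 0 0 0 0" --pt "0.4 0 0 0 0"

```text
time: 8.12
eef_pos: [547.8, 3.3, 208.2]
ee_rot: [-0.0, 0.693, 0.721, -0.0]
ft_force: [-0.9, -0.2, -0.0]
width: 34.2
grip_force: 0.0
```

```bash
python3 - <<'E'
from h import *
import pickle
s=sensors.observe(); print(s["eef_pos"],s["time"],s["width"])
o=np.zeros((480,800,3),np.uint8)
C={}
for n in("wrist","scene","side"):
    c=cam(n); pickle.dump(c,open(n+"4.pkl","wb")); C[n]=c["img"]
o[:,:400]=cv2.resize(C["wrist"][40:400,170:470],(400,480)); 
o[:240,400:]=cv2.resize(C["scene"][205:305,262:402],(400,240),interpolation=cv2.INTER_CUBIC); o[240:,400:]=cv2.resize(C["side"][195:325,230:390],(400,240),interpolation=cv2.INTER_CUBIC)
cv2.imwrite("pics/j4.png",o[...,::-1])
E
```

```text
[547.82932238   3.3013975  208.23145814] 8.125 34.24622918923445
```

View pics/j4.png

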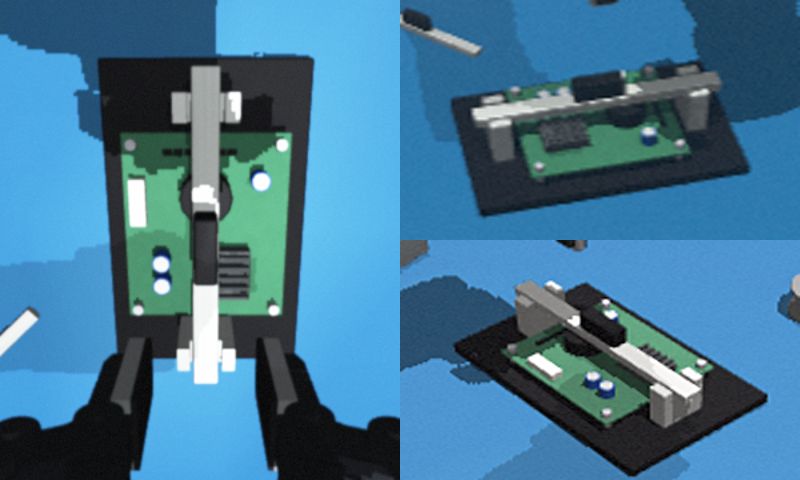

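The bar lies in both notches, grip up, and is released. Next: verify its centre and locate the cap and pin.

```bash
python3 - <<'E'
from h import *
import pickle
c=pickle.load(open("wrist4.pkl","rb")); P=cast(c,[(323.75,89.5),(323.75,327.3)],67); print(P,P.mean(0),np.linalg.norm(P[0]-P[1]))
a=pickle.load(open("side0.pkl","rb"));b=pickle.load(open("scene0.pkl","rb"))
print(cast(a,[(205.6,174.2)],86),cast(a,[(193.6,171)],76)); print(cast(b,[(445,202.8)],86),cast(b,[(458,201.8)],76))
E
```

```text
[[544.52443683 103.70653963  67.        ]
 [552.55711966 -95.58769621  67.        ]] [548.54077825   4.05942171  67.        ] 199.45605137760816
[[491.76637732 289.192966    86.        ]] [[481.65860415 325.63127858  76.        ]]
[[489.61215182 289.8777312   86.        ]] [[483.17177981 326.66902544  76.        ]]
```

step_arm --pt "0.2 -0.5 3 0 0" --pt "0 -0.5 3.5 0 0" --pt "0 -0.5 4 0 0" --pt "0 -0.5 4 0 0" --pt "0 -0.5 4 0 0" --pt "0 -0.5 3 0 0" --pt "0 0 0 0 0" --pt "0 0 0 0 0"

```text
time: 9.28
eef_pos: [517.9, 217.7, 208.2]
ee_rot: [-0.0, 0.693, 0.721, -0.001]
ft_force: [0.1, 0.5, 1.0]
width: 0.4
grip_force: 0.0
```

```bash
python3 - <<'E'
from h import *
import pickle
s=sensors.observe(); print(s["eef_pos"],s["time"],s["width"],s["ft_force"])
c=cam("wrist"); pickle.dump(c,open("w5.pkl","wb")); save(c,"w5.png")
print(proj(c,[[493,286,86]]))
hsv=cv2.cvtColor(c["img"],cv2.COLOR_RGB2HSV); m=(hsv[...,2]<60).astype(np.uint8); n,l,st,ce=cv2.connectedComponentsWithStats(m)
print([(st[i].tolist(),ce[i].round(1).tolist()) for i in range(1,n) if st[i,4]>150])
E
```

```text
[517.92557556 217.6920032  208.24595505] 9.275 0.4328690452972028 [0.05641207 0.47772144 0.96924355]
[[291.33212521 135.42754632]]
[([266, 101, 48, 51, 1842], [289.7, 125.9]), ([547, 245, 57, 47, 1982], [575.1, 267.5]), ([25, 293, 596, 187, 55358], [325.1, 417.0])]
```

The bar is centred at (548.5,4.1), which is fine. The cap is at (491,289.5), and the cap–pin distance of 38 mm matches. Moving above the cap and lowering to 95.

step_arm --pt "0 -0.9 2.4 0 0" --pt "0 -0.9 2.4 0 0" --pt "0 -0.9 2.4 -1 0" --pt "0 0 0 -3.5 0" --pt "0 0 0 -3.8 0" --pt "0 0 0 -2.5 0" --pt "0 0 0 0 0" --pt "0 0 0 0 0"

```text
time: 10.32
eef_pos: [492.3, 290.0, 102.1]
ee_rot: [0.0, 0.693, 0.721, 0.001]
ft_force: [-0.6, 0.5, 1.2]
width: -0.2
grip_force: 0.0
```

```bash
python3 - <<'E'
from h import *
s=sensors.observe(); print(s["eef_pos"],s["time"],s["ft_force"])
o=np.zeros((500,800,3),np.uint8)
c=cam("scene"); o[:,:400]=cv2.resize(c["img"][160:260,400:480],(400,500),interpolation=cv2.INTER_CUBIC)
c=cam("side"); o[:,400:]=cv2.resize(c["img"][130:230,165:245],(400,500),interpolation=cv2.INTER_CUBIC)
cv2.imwrite("pics/p.png",o[...,::-1])
E
```

```text
[492.26087193 289.98607833 102.08108136] 10.325 [-0.61951056  0.52074635  1.24399746]
```

View pics/p.png

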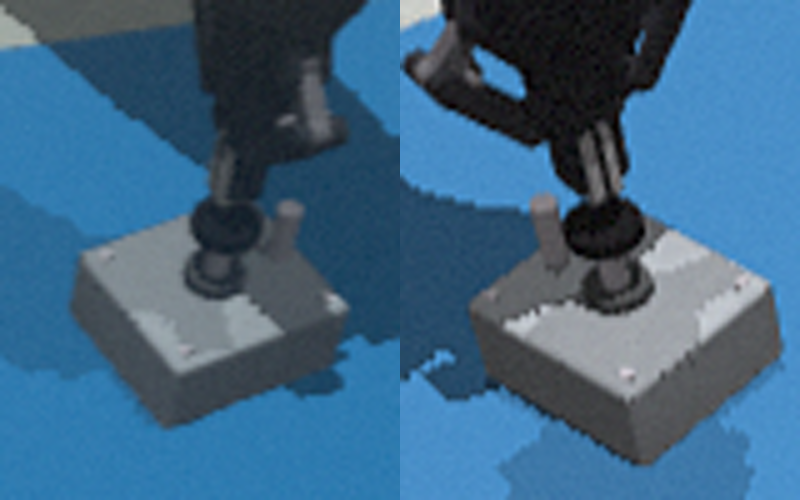

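The fingers are centred over the cap in both views (scene crop (225,200), side crop (603,205)). Pressing down.

step_arm --pt "0 -0.1 0 -0.8 0" --pt "0 0 0 -0.6 0" --pt "0 0 0 0 0" --pt "0 0 0 0 0"

```text
time: 10.92
eef_pos: [490.3, 290.3, 87.0]
ee_rot: [-0.0, 0.693, 0.721, -0.0]
ft_force: [1.2, 0.1, -0.2]
width: -0.1
grip_force: 0.0
```

step_arm --pt "0 0 0 -0.3 0" --pt "0 0 0 0 0" --pt "0 0 0 0 0"

```text
time: 11.3
eef_pos: [490.7, 290.5, 84.4]
ee_rot: [0.0, 0.693, 0.721, 0.0]
ft_force: [-0.0, 0.4, 1.9]
width: 0.1
grip_force: 1.1
```

step_arm --pt "0 0 0 -0.4 0" --pt "0 0 0 -0.4 0" --pt "0 0 0 0 0" --pt "0 0 0 0 0"

```text
time: 11.8
eef_pos: [490.7, 290.5, 76.6]
ee_rot: [0.0, 0.693, 0.721, 0.001]
ft_force: [-0.7, -0.3, 6.1]
width: 0.3
grip_force: 3.4
```

step_arm --pt "0 0 0 -0.06 0" --pt "0 0 0 0 0" --pt "0 0 0 0 0" --pt "0 0 0 0 0" --pt "0 0 0 0 0"

```text
time: 12.42
eef_pos: [490.7, 290.5, 76.1]
ee_rot: [0.0, 0.693, 0.721, 0.001]
ft_force: [-0.9, -0.0, 7.5]
width: -0.2
grip_force: 3.6
```

```bash
python3 - <<'E'
from h import *
F=[];Z=[]
for i in range(12):
    c=cam("wrist" if i%2 else "side"); s=sensors.observe(); F.append(s["ft_force"]); Z.append(s["eef_pos"])
print(np.mean(F,0),np.std(F,0),np.mean(Z,0),s["time"])
E
```

```text
[-0.8801405  -0.31494652  7.46900356] [0.56544647 0.3048556  0.49895963] [490.70493443 290.53399565  76.12423929] 13.025
```

The tip is at 76.1 and the force is 7.5 N. Both agree with a travel of about 10 mm, so I'm handing in.

```bash
python3 -c "
from rig import finish_job; print(finish_job())"
```

```text
the job is handed in; nothing more can be done
None
```

I handed the job in with the bar released grip-up in both notches, about 1.5 mm off centre, and the plunger held at index level (fingertips at 76.1 mm, 7.5 N); the hand-in returned no verdict.

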